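# Unlock the supplies caddy and hold it up level

## Robot

A 7-joint arm with a two-finger parallel gripper is mounted at the origin on a cart in front of the work surface, level with it; the furniture and walls round the work are solid. World frame = base frame: x ahead of the robot, y to its left, z up, the work surface at z = 0. Lengths are in m, angles in rad, forces in N, time in s.
With the tool pointing down it reaches from about 0.4 to 0.9 m from the base axis. Payload 5.6 kg.
Tool frame: the origin (TCP) lies at the very end of the fingers, on their centre line; the grasp point (between the pads) lies arm.tcp_to_grasp behind it (arm.tcp_to_grasp is the distance from the TCP to the grasp point, in m); z points along the fingers, y is the line along which they close (so a half turn about z gives the same grasp; the last joint's range is limited). The gripper opens to 92 mm and grips with 3 to 60 N. Pads are 20 mm wide; open, the fingers measure 128 mm over their backs; the gripper's body (75 mm by 189 mm) begins 69 mm behind the grasp point.
Start: joints at [-1.333, 0.468, -0.012, 1.603, 0.006, 1.071, -0.056], TCP at [0.18, 0.625, 0.215] pointing down, gripper open.
Joint ranges: [-2.53, 2.53], [-0.31, 2.02], [-1.57, 1.55], [0.28, 2.44], [-1.29, 4.43], [0.15, 1.84], [-2.92, 2.92]. Speed limits (rad/s): [2.57, 2.57, 3.14, 3.14, 3.14, 3.14, 3.14].

## Interface

Orientations are given as a rotation vector (axis times angle).
In Python, from cell import get_obs, cams, job, arm gives the robot as it stands.
- The arm moves only by the shell command python3 -m pendant 'ROWS' [FORCE]. ROWS is a JSON object of lists of equal length, an entry for each row: "travel": the shift along the tool's x, y, z in units of 0.2 m (1.0 is 0.2 m), a list of three; "rot": the turn, a rotation vector about the tool's x, y, z in units of 360 degrees (1.0 is 360 degrees), a list of three; "gripper": the opening, from 0 (shut) to 1 (fully open). In form: {"travel": [[x, y, z], ...], "rot": [[wx, wy, wz], ...], "gripper": [gripper, ...]}. A call has 1 to 10 rows; each row is the pose to reach, as a shift and turn from the pose commanded when the call began, along the tool's axes at that moment, turning the shorter way round; what a row does not reach only later rows make up. A row lasts 1/12 s, in which the tool goes at most 41.7 mm and 7.16 degrees, less where a joint would pass 70% of its speed; a pose out of reach is approached as far as the arm can. A call with a number of a shift or a turn outside -1 to 1 is refused whole. A call with a gripper value outside its range is refused whole. The fingers move at their own pace and stop on an object; FORCE is the grip in N (left out, the last holds). Time passes only in rows, so rows that repeat a pose let the fingers close. It gives the time, the measured TCP pose, the force, the opening and the grip force at its end, in the units of the state.
- get_obs(): the state, without advancing time (a new reading comes with each control period).
- cams.grab_frame(name): name is "side" or "top" or "wrist"; returns a dict with "pixels" (400x640x3 uint8, blue, green, red), "camera_matrix" (3x3 intrinsics, pixels), "k1" (the pictures are not rectified: a ray, as slopes to the right and down, at radius r is drawn at 1 + k1 r^2 times it, then the intrinsics apply), "eye" and "rotation" of the camera in the world; the wrist camera has in their place "mount" (4x4, takes a point from camera to tool coordinates, whose origin is the TCP and whose axes are the flange's). Camera axes: x right, y down, z forward; pixel columns grow to the right and rows downward; lengths in m; the calibration is good to about 2 mm. A picture is of the moment at which its call begins: read the wrist's pose just before it. There is no depth.
- job.hand_in(): hands the job in; it is judged then, once.
The state is a dict: "time_s": time; "joint_pos": joint angles; "qd": joint speeds; "joint_torque": joint torques, N m; "tcp_pos": TCP position; "orientation": TCP orientation; "ft_force": force on the tool from outside, world axes, zero at the start; "wrist_torque": the same for the moment, N m; "opening": finger opening in m; "gripper_force": force on a finger pad.
Only numpy, scipy, OpenCV 4.12 (cv2) and the standard library are available. Lean on these libraries where they do the work, as an engineer would, in place of code of your own. Each camera call takes 0.05 s, during which the arm holds its last target. There are 200 camera calls.

## Task

The supplies caddy is locked onto its dock plate by a turn catch. Turn the catch anticlockwise (about a quarter turn) until its bar handle lies parallel to the caddy's long side, leave it there, then lift the caddy straight up by its carrying handle with everything still in it. Finish while holding it in the air over its dock, steady and level, its underside about 10 cm or a little more above the desk, ready for me to take from you, and do not disturb the other things on the desk.

Things in the scene. Friction and masses are not known exactly. Their poses are not given: they have to be found in the camera images.
- dock: fixed grey plate, 245 x 224 x 10 mm, on the desk; origin at desk height under the centre of the docked caddy; x axis points away from the catch, y along the caddy's long side. Reaches from 158 mm in front (-x) to 86 mm behind the origin. Low 5 mm fences stand 3 mm off the caddy's ends and back
- catch (a joint): turn catch on a vertical axis 130 mm in front (dock -x) of the dock origin. Rad: 0 = tongue and bar handle point at the caddy (locked); grows anticlockwise from above; 1.571 = bar parallel to the caddy's long side (open); stop at 2.3. Starts at 0.1 to 0.45; light friction (0.06 N m), stays where left. Its 50 mm tongue holds down a lip at the caddy's foot until about 1.0
- catch_grip (a point): centre of the catch's black bar handle, on the turning axis, 126 mm above the desk; turns with the catch, x axis along the bar. The bar is 64 mm long (x), 14 mm wide (y), 22 mm high, on a 14 mm thick round stem below it; take it from above across its 14 mm width
- caddy: loose grey four-compartment tray with arched carrying handle, 150 (x) x 202 (y) x 146 mm high over the handle, walls 50 mm high, under 0.8 kg loaded; origin at the centre of its underside, 10 mm above the desk when docked; axes nearly as the dock's. A lip 70 mm wide, 8 mm high sticks out 19 mm at the foot of its front (-x)
- caddy_grip (a point): centre of the caddy's straight carrying-handle bar, 135 mm above the caddy's underside; axes as the caddy's. The bar runs along y, 200 mm long between the end posts, 14 mm wide (x), 22 mm high, with flat sides; things in the tray reach up to 98 mm above the caddy's underside
- till_roll_1: white till paper roll, diameter 42, height 57 mm, standing in one compartment of the caddy; origin at the centre of its underside
- glue_stick: glue stick, diameter 26, height 93 mm, standing in another compartment of the caddy; origin at the centre of its underside
- stamp: black self-inking office stamp, 44 x 68 x 86 mm high, standing in another compartment of the caddy; origin at the centre of its underside
- mouse: bystander: black computer mouse, 105 x 60 x 34 mm, on the desk at the right; origin under its centre
- mint_tin: bystander: flat white tin with a green-blue lid, 63 x 105 x 26 mm, on the desk at the left; origin under its centre
- tumbler: bystander: tall white drinking tumbler with black lid, 90 mm across, 189 mm high, at the back left; origin under its centre
- red_case: bystander: flat red meter case, 120 x 60 x 30 mm, at the left; origin under its centre
There are look-alikes about, which are no part of the job. Leave any brown look-alike of the stamp alone. Leave any purple look-alike of the till_roll_1 alone.

How it is judged:
On the way, in this order (a step that is already met when the one before it is completed fails the run):
1. the catch is turned open, its bar parallel to the caddy's long side, with the caddy still on the dock (value of joint catch between 1.37 and 1.77 rad and height (world z) of caddy below 0.02 m), for 0.2 s.
2. the caddy is lifted clear and level in the fingers (height (world z) of caddy above 0.085 m and angle between caddy's own z axis and vertical below 0.1 rad and contact force between the fingers and caddy above 1 N and contact force between caddy and dock below 0.1 N), for 0.2 s.
At the end, for the whole second after the job is handed in: The fingers alone hold the caddy, its underside 8.5 to 22 cm above the desk, within 12 cm sideways of its dock, tilted under 0.10 rad, still (under 2 cm/s and 0.1 rad/s); the till roll, glue stick and stamp are in it; the catch stands open at 1.37 to 1.77 rad (all of step 2 and value of joint catch between 1.37 and 1.77 rad and x of till_roll_1 in the frame of caddy between -0.075 and 0.075 m and y of till_roll_1 in the frame of caddy between -0.101 and 0.101 m and z of till_roll_1 in the frame of caddy between -0.01 and 0.055 m and x of glue_stick in the frame of caddy between -0.075 and 0.075 m and y of glue_stick in the frame of caddy between -0.101 and 0.101 m and z of glue_stick in the frame of caddy between -0.01 and 0.055 m and x of stamp in the frame of caddy between -0.075 and 0.075 m and y of stamp in the frame of caddy between -0.101 and 0.101 m and z of stamp in the frame of caddy between -0.01 and 0.055 m and linear speed of caddy below 0.02 m/s and angular speed of caddy below 0.1 rad/s and height (world z) of caddy below 0.22 m and horizontal distance between caddy and dock below 0.12 m); the arm keeps its last pose, push and grip.
It fails at once if the caddy is tipped more than 0.35 rad (angle between caddy's own z axis and vertical above 0.35 rad).
It fails at once if a bystander is pushed more than 3 cm (distance of any of mouse, mint_tin, tumbler, red_case from where it was at the start of the episode above 0.03 m).
It also fails if it takes over 43 s, if anything falls off the work surface, if the arm or the gripper's body presses on something with over 40 N, if the wrist force passes 120 N, or if a joint passes its speed limit or range.

## Working session

There is one attempt and no reset: what is moved stays moved. The work goes in short steps, Python scripts to look and compute and a shell command to move; the robot and the scene stay as the last step left them, time stands still between calls to the robot, and variables do not carry over. Pictures are saved under pics/ and viewed, at most 10 in all, crops included, and the job is handed in when it is done.

```bash
mkdir -p pics; ls; cat > h.py <<'E'
import numpy as np, cv2
from scipy.spatial.transform import Rotation as R
from cell import get_obs, cams, job, arm
def grab(n,f):
    o=get_obs(); d=cams.grab_frame(n); cv2.imwrite(f,d["pixels"])
    np.savez(f[:-4]+".npz",**{k:np.array(v) for k,v in d.items() if k!="pixels"},tp=o["tcp_pos"],to=o["orientation"]); return d
def ray(f,uv):
    d=np.load(f[:-4]+".npz"); K=d["camera_matrix"]; p=np.array([(uv[0]-K[0,2])/K[0,0],(uv[1]-K[1,2])/K[1,1]]); k=float(d["k1"]); s=p.copy()
    for _ in range(30): s=p/(1+k*(s@s))
    v=np.array([s[0],s[1],1.])
    if "mount" in d: T=np.eye(4);T[:3,:3]=R.from_rotvec(d["to"]).as_matrix();T[:3,3]=d["tp"];T=T@d["mount"];return T[:3,3],T[:3,:3]@v
    return d["eye"],d["rotation"]@v
def onz(f,uv,z):
    e,v=ray(f,uv); return e+v*(z-e[2])/v[2]
def proj(f,P):
    d=np.load(f[:-4]+".npz"); K=d["camera_matrix"]; k=float(d["k1"])
    if "mount" in d: T=np.eye(4);T[:3,:3]=R.from_rotvec(d["to"]).as_matrix();T[:3,3]=d["tp"];T=T@d["mount"];e,r=T[:3,3],T[:3,:3]
    else: e,r=d["eye"],d["rotation"]
    c=r.T@(np.array(P)-e); s=c[:2]/c[2]; s=s*(1+k*(s@s)); return K[:2,:2]@s+K[:2,2]
E
python3 - <<'E'
from h import *
for n in("top","side"):grab(n,f"pics/{n}0.png")
o=get_obs();print(o,arm.tcp_to_grasp)
print(R.from_rotvec(o["orientation"]).as_matrix().round(3))
E
```

```text
pics
{'time_s': 0.1, 'joint_pos': array([-1.33303287,  0.46828107, -0.01158538,  1.60352735,  0.00598435,
        1.07139223, -0.05626876]), 'qd': array([ 0.00027632, -0.00212625,  0.00125236, -0.0024832 ,  0.00033023,
       -0.00070653, -0.00022813]), 'joint_torque': array([ 1.56418089e-03, -5.21649277e+01, -1.19074006e-02, -2.44373506e+01,
       -5.67432458e-02,  1.40039957e-02,  6.97213227e-05]), 'tcp_pos': array([0.18003431, 0.62402684, 0.21374253]), 'orientation': array([-4.39646826e-01, -3.11056313e+00,  2.46542173e-03]), 'ft_force': array([ 0.89590638, -0.18304398,  0.1208077 ]), 'wrist_torque': array([ 0.02091077, -0.01293825, -0.05355607]), 'gripper_force': 0.0, 'opening': 0.09161314292211645} 0.0187
[[-0.961  0.277 -0.   ]
 [ 0.277  0.961 -0.002]
 [-0.    -0.002 -1.   ]]
```

View pics/top0.png

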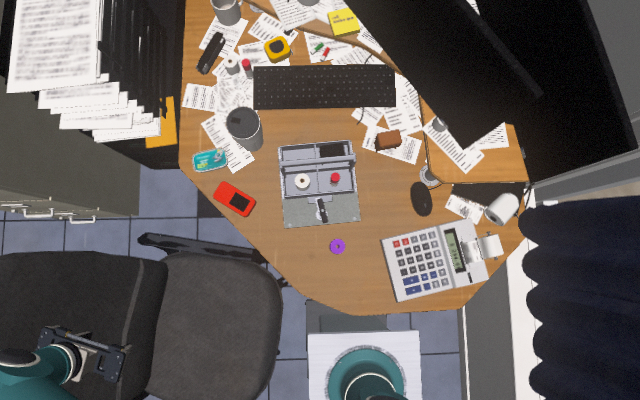

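View pics/side0.png

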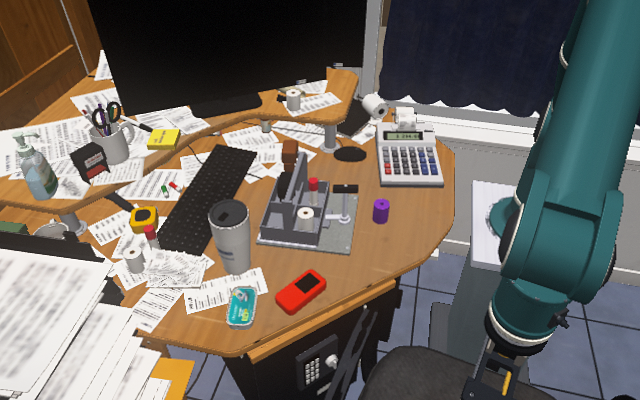

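Top view: the caddy is at about (318,172), with the catch bar at about (321,210). The purple roll (337,246) and brown stamp (388,140) are look-alikes outside the caddy, so I'll leave them alone. The tumbler (243,128), tin (210,160), red case (235,198) and mouse (421,198) are bystanders. I'll enlarge the caddy and catch in both views.

```bash
python3 - <<'E'
import cv2,numpy as np
a=cv2.imread("pics/top0.png")[130:235,265:370];b=cv2.imread("pics/side0.png")[140:260,250:370]
a=cv2.resize(a,(400,400),interpolation=cv2.INTER_CUBIC);b=cv2.resize(b,(400,400),interpolation=cv2.INTER_CUBIC)
cv2.imwrite("pics/c0.png",np.hstack([a,b]))
from h import *
for uv,z in [((278,145),.06),((355,143),.06),((321,210),.126),((283,227),.01),((360,220),.01),((337,246),.05),((365,375),.0)]: print(uv,onz("pics/top0.png",uv,z).round(3))
E
```

```text
Traceback (most recent call last):
  File "h.py", line 14, in onz
    e,v=ray(f,uv); return e+v*(z-e[2])/v[2]
                                       ~^^^
IndexError: invalid index to scalar variable.
```

View pics/c0.png

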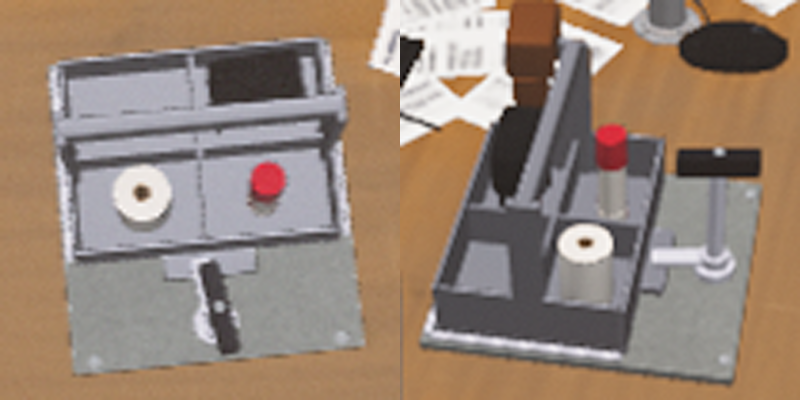

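The crop shows the white till roll, red-capped glue stick and black stamp in the caddy, and the catch bar centred at top pixel (322.5,210) pointing slightly left of the caddy's normal. The purple and brown look-alikes are outside it.

```bash
sed -i 's/return d\["eye"\],d\["rotation"\]@v/return d["eye"],rm(d["rotation"])@v/; s/else: e,r=d\["eye"\],d\["rotation"\]/else: e,r=d["eye"],rm(d["rotation"])/' h.py; echo 'rm=lambda r: r if r.shape==(3,3) else R.from_rotvec(r).as_matrix()' >> h.py
python3 - <<'E'
from h import *
q=lambda u,v:(265+u/3.81,130+v/3.81)
f="pics/top0.png"
for n,uv,z in [("catch",q(219,306),.137),("catchfront",q(207,263),.137),("catchback",q(229,350),.137),("hL",q(60,128),.156),("hR",q(346,98),.156),("dockL",q(75,373),.01),("dockR",q(364,345),.01),("bl",q(52,65),.06),("br",q(326,40),.06),("purple",(337,246),.05),("tumbler",(243,115),.189),("tin",(210,160),.026)]: print(n,onz(f,uv,z).round(4))
e1,v1=ray(f,q(219,306)); 
g="pics/side0.png"
print(proj(g,onz(f,q(219,306),.137)), 250+720*.3-400*.3, 140+152*.3)
E
```

```text
catch [0.4878 0.11   0.137 ]
catchfront [0.5176 0.1174 0.137 ]
catchback [0.4575 0.104  0.137 ]
hL [0.6106 0.2157 0.156 ]
hR [0.627  0.0191 0.156 ]
dockL [0.4523 0.2179 0.01  ]
dockR [ 0.468  -0.0033  0.01  ]
bl [0.6809 0.2288 0.06  ]
br [0.6956 0.0214 0.06  ]
purple [0.3958 0.0701 0.05  ]
tumbler [0.7342 0.3095 0.189 ]
tin [0.6561 0.4352 0.026 ]
[345.6092152  185.50384918] 346.0 185.6
```

Side and top views agree to within 1 px. The catch is at (0.488, 0.110), dock yaw is about 0.073 and the catch angle about 0.15. I'm starting the move over the catch.

```bash
python3 -m pendant '{"travel":[[-0.05,-0.05,-0.1],[-0.15,-0.14,-0.15],[-0.27,-0.25,-0.2],[-0.4,-0.37,-0.2],[-0.53,-0.49,-0.2],[-0.66,-0.61,-0.2],[-0.79,-0.73,-0.2],[-0.9,-0.84,-0.2],[-0.97,-0.9,-0.2],[-1,-0.93,-0.2]],"rot":[[0,0,0.01],[0,0,0.025],[0,0,0.043],[0,0,0.061],[0,0,0.08],[0,0,0.1],[0,0,0.12],[0,0,0.135],[0,0,0.145],[0,0,0.15]],"gripper":[1,1,1,1,1,1,1,1,1,1]}' 30
cat > plan.py <<'E'
import sys; from h import *
# args: x y z of grasp point, tool-x heading deg -> travel & rot units
x,y,z,a=map(float,sys.argv[1:]); o=get_obs(); M=R.from_rotvec(o["orientation"]).as_matrix(); a=np.radians(a)
T=np.array([[np.cos(a),np.sin(a),0],[np.sin(a),-np.cos(a),0],[0,0,-1.]])
p=np.array([x,y,z-arm.tcp_to_grasp]); print("t",o["time_s"],"travel",(M.T@(p-o["tcp_pos"])/.2).round(3),"rot",(R.from_matrix(M.T@T).as_rotvec()/2/np.pi).round(4),"tcp",np.round(o["tcp_pos"],4),"head",np.degrees(np.arctan2(M[1,0],M[0,0])).round(2),"q",np.round(o["joint_pos"],2))
E
python3 plan.py .488 .11 .25 12.6
```

```text
time_s: 0.93
tcp_pos: [0.3226, 0.3875, 0.2546]
orientation: [1.813, 2.565, -0.001]
ft_force: [0.4, -0.3, 0.1]
opening: 0.0918
gripper_force: 0.0
t 0.9333 travel [-1.584  0.316  0.118] rot [1.000e-04 1.000e-04 2.692e-01] tcp [0.3226 0.3875 0.2546] head 109.51 q [-1.16  0.17  0.24  1.92 -0.05  1.05 -0.56]
```

```bash
python3 -m pendant '{"travel":[[-0.05,0.01,0],[-0.15,0.03,0],[-0.27,0.05,0],[-0.4,0.08,0],[-0.53,0.1,0],[-0.66,0.13,0],[-0.79,0.16,0],[-0.9,0.18,0],[-0.97,0.19,0],[-1,0.2,0]],"rot":[[0,0,0.01],[0,0,0.025],[0,0,0.043],[0,0,0.061],[0,0,0.08],[0,0,0.1],[0,0,0.12],[0,0,0.135],[0,0,0.145],[0,0,0.15]],"gripper":[1,1,1,1,1,1,1,1,1,1]}' >/dev/null; python3 plan.py .488 .11 .25 12.6
```

```text
t 1.7667 travel [-0.261  0.546  0.116] rot [1.000e-04 0.000e+00 1.197e-01] tcp [0.4272 0.2147 0.2545] head 55.68 q [-0.98  0.12  0.48  1.99 -0.07  1.04 -1.06]
```

```bash
python3 -m pendant '{"travel":[[-0.02,0.04,0],[-0.06,0.12,0],[-0.1,0.2,0],[-0.14,0.3,0],[-0.18,0.38,0],[-0.22,0.46,0],[-0.25,0.52,0],[-0.26,0.545,0],[-0.26,0.546,0],[-0.26,0.546,0]],"rot":[[0,0,0.01],[0,0,0.025],[0,0,0.043],[0,0,0.061],[0,0,0.08],[0,0,0.095],[0,0,0.11],[0,0,0.117],[0,0,0.12],[0,0,0.12]],"gripper":[1,1,1,1,1,1,1,1,1,1]}' >/dev/null; python3 plan.py .488 .11 .25 12.6
python3 - <<'E'
from h import *
grab("wrist","pics/w1.png")
E
```

```text
t 2.6 travel [-0.001  0.014  0.115] rot [-0.      0.0001  0.0006] tcp [0.4876 0.1129 0.2543] head 12.83 q [-0.87  0.18  0.65  1.95 -0.13  1.05 -1.51]
```

View pics/w1.png

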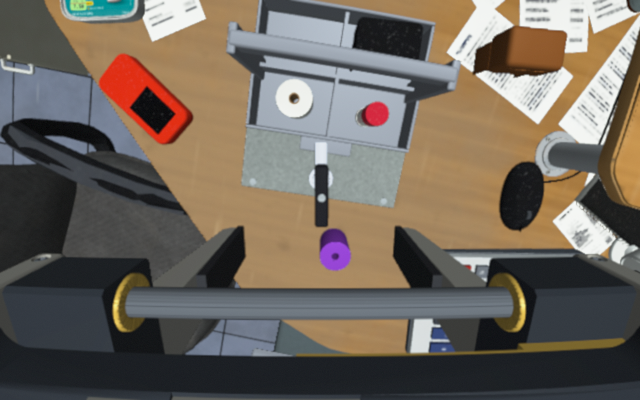

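The wrist view shows the bar from about (322,166) to (321,226) with its centre dot at (321,198), lying almost along tool x. The carrying handle runs from (235,35) to (452,75).

```bash
python3 - <<'E'
from h import *
f="pics/w1.png"
for uv,z in [((321,198),.137),((322,167),.137),((321,225),.137),((234,31),.156),((454,72),.156)]: print(onz(f,uv,z).round(4))
for P in [(.4878,.11,.137),(.5176,.1174,.137),(.4575,.104,.137),(.6106,.2157,.156),(.627,.0191,.156)]: print(proj(f,P).round(1))
E
```

```text
[0.4876 0.1115 0.137 ]
[0.518  0.1175 0.137 ]
[0.4599 0.1051 0.137 ]
[0.6154 0.2155 0.156 ]
[0.626  0.0259 0.156 ]
[322.5 198.1]
[322.  167.4]
[321.5 227.4]
[232.8  36.9]
[461.7  72.8]
```

```bash
python3 -m pendant '{"travel":[[0,0.01,0.08],[0,0.01,0.2],[0,0.01,0.33],[0,0.01,0.46],[0,0.01,0.57],[0,0.01,0.66],[0,0.01,0.71],[0,0.01,0.735],[0,0.01,0.735],[0,0.01,0.735]],"rot":[[0,0,0.001],[0,0,0.001],[0,0,0.001],[0,0,0.001],[0,0,0.001],[0,0,0.001],[0,0,0.001],[0,0,0.001],[0,0,0.001],[0,0,0.001]],"gripper":[1,1,1,1,1,1,1,1,1,1]}'; python3 plan.py .4877 .111 .126 12.3
python3 -m pendant '{"travel":[[0,0,0],[0,0,0],[0,0,0],[0,0,0],[0,0,0],[0,0,0],[0,0,0],[0,0,0]],"rot":[[0,0,0],[0,0,0],[0,0,0],[0,0,0],[0,0,0],[0,0,0],[0,0,0],[0,0,0]],"gripper":[0,0,0,0,0,0,0,0]}' 25; python3 plan.py .4877 .111 .126 94.2
```

```text
time_s: 3.48
tcp_pos: [0.4887, 0.1102, 0.1082]
orientation: [-3.123, -0.339, -0.001]
ft_force: [0.2, 0.5, 0.8]
opening: 0.0922
gripper_force: 0.0
t 3.4833 travel [-0.004 -0.005  0.004] rot [-0.     -0.0002  0.0003] tcp [0.4887 0.1102 0.1082] head 12.4 q [-0.76  0.4   0.58  2.08 -0.32  0.74 -1.34]
time_s: 4.15
tcp_pos: [0.4882, 0.1097, 0.1076]
orientation: [-3.123, -0.338, -0.0]
ft_force: [-0.2, 0.9, -0.7]
opening: 0.041
gripper_force: 0.0
t 4.15 travel [-0.001 -0.007  0.002] rot [ 0.     -0.     -0.2274] tcp [0.4882 0.1097 0.1076] head 12.35 q [-0.76  0.4   0.58  2.08 -0.32  0.74 -1.34]
```

Fingers are slow (about 75 mm/s), so I'll let them close fully.

```bash
python3 -m pendant '{"travel":[[0,0,0],[0,0,0],[0,0,0],[0,0,0],[0,0,0],[0,0,0],[0,0,0],[0,0,0]],"rot":[[0,0,0],[0,0,0],[0,0,0],[0,0,0],[0,0,0],[0,0,0],[0,0,0],[0,0,0]],"gripper":[0,0,0,0,0,0,0,0]}' 25; python3 plan.py .4877 .111 .126 94.2
```

```text
time_s: 4.82
tcp_pos: [0.4881, 0.1105, 0.1076]
orientation: [-3.123, -0.339, 0.0]
ft_force: [-0.5, 4.3, 0.5]
opening: 0.0141
gripper_force: 25.0
t 4.8167 travel [-0.001 -0.003  0.001] rot [-1.000e-04 -1.000e-04 -2.273e-01] tcp [0.4881 0.1105 0.1076] head 12.38 q [-0.76  0.4   0.58  2.08 -0.32  0.74 -1.34]
```

Gripped at 14 mm. Now I'll turn it anticlockwise.

```bash
python3 -m pendant '{"travel":[[0,0,0],[0,0,0],[0,0,0],[0,0,0],[0,0,0],[0,0,0],[0,0,0],[0,0,0],[0,0,0],[0,0,0]],"rot":[[0,0,-0.006],[0,0,-0.016],[0,0,-0.028],[0,0,-0.042],[0,0,-0.056],[0,0,-0.07],[0,0,-0.084],[0,0,-0.098],[0,0,-0.108],[0,0,-0.112]],"gripper":[0,0,0,0,0,0,0,0,0,0]}'; python3 plan.py .4877 .111 .126 94.2
```

```text
time_s: 5.65
tcp_pos: [0.4883, 0.1101, 0.1076]
orientation: [-2.814, -1.397, -0.001]
ft_force: [-0.8, 4.4, -1.2]
opening: 0.0141
gripper_force: 25.0
t 5.65 travel [ 0.002 -0.005  0.001] rot [ 0.00e+00 -1.00e-04 -1.15e-01] tcp [0.4883 0.1101 0.1076] head 52.79 q [-0.62  0.38  0.41  2.07 -0.22  0.73 -0.73]
```

```bash
python3 -m pendant '{"travel":[[0,0,0],[0,0,0],[0,0,0],[0,0,0],[0,0,0],[0,0,0],[0,0,0],[0,0,0],[0,0,0],[0,0,0]],"rot":[[0,0,-0.006],[0,0,-0.018],[0,0,-0.032],[0,0,-0.046],[0,0,-0.06],[0,0,-0.075],[0,0,-0.09],[0,0,-0.103],[0,0,-0.112],[0,0,-0.115]],"gripper":[0,0,0,0,0,0,0,0,0,0]}'
python3 -m pendant '{"travel":[[0,0,0],[0,0,0],[0,0,0],[0,0,0]],"rot":[[0,0,0],[0,0,0],[0,0,0],[0,0,0]],"gripper":[0,0,0,0]}'; python3 plan.py .4877 .111 .126 94.2
```

```text
time_s: 6.48
tcp_pos: [0.4887, 0.11, 0.1076]
orientation: [2.14, 2.3, 0.002]
ft_force: [0.7, 3.3, -1.4]
opening: 0.0135
gripper_force: 25.0
time_s: 6.82
tcp_pos: [0.4886, 0.1099, 0.1076]
orientation: [2.141, 2.298, 0.001]
ft_force: [3.0, 4.0, -4.0]
opening: 0.0138
gripper_force: 25.0
t 6.8167 travel [ 0.006 -0.004  0.001] rot [ 0.0001 -0.     -0.0005] tcp [0.4886 0.1099 0.1076] head 94.03 q [-0.49  0.37  0.24  2.06 -0.13  0.72 -0.1 ]
```

```bash
python3 -m pendant '{"travel":[[0,0,0],[0,0,0],[0,0,0],[0,0,0],[0,0,0],[0,0,0],[0,0,0],[0,0,0],[0,0,0],[0,0,0]],"rot":[[0,0,0],[0,0,0],[0,0,0],[0,0,0],[0,0,0],[0,0,0],[0,0,0],[0,0,0],[0,0,0],[0,0,0]],"gripper":[1,1,1,1,1,1,1,1,1,1]}'
python3 -m pendant '{"travel":[[0,0,-0.05],[0,0,-0.15],[0,0,-0.3],[0,0,-0.43],[0,0,-0.55],[0,0,-0.65],[0,0,-0.7],[0,0,-0.72],[0,0,-0.72],[0,0,-0.72]],"rot":[[0,0,0],[0,0,0],[0,0,0],[0,0,0],[0,0,0],[0,0,0],[0,0,0],[0,0,0],[0,0,0],[0,0,0]],"gripper":[1,1,1,1,1,1,1,1,1,1]}'; python3 plan.py .619 .118 .2487 94.2
python3 - <<'E'
from h import *
grab("wrist","pics/w2.png")
E
```

```text
time_s: 7.65
tcp_pos: [0.4882, 0.1097, 0.1076]
orientation: [-2.141, -2.299, 0.0]
ft_force: [0.3, 0.4, -0.4]
opening: 0.0782
gripper_force: 0.0
time_s: 8.48
tcp_pos: [0.4876, 0.1096, 0.2507]
orientation: [-2.141, -2.299, 0.002]
ft_force: [-0.0, -0.3, -0.7]
opening: 0.0918
gripper_force: 0.0
t 8.4833 travel [-0.005  0.658  0.103] rot [-0.0002  0.0001 -0.0004] tcp [0.4876 0.1096 0.2507] head 94.07 q [-0.53  0.17  0.27  1.94 -0.05  1.04 -0.16]
```

View pics/w2.png

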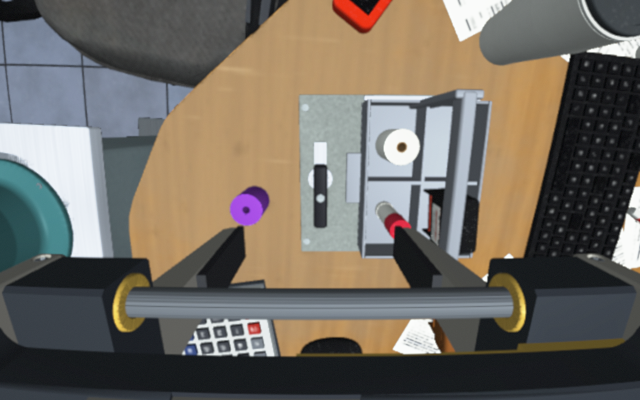

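The catch bar runs (320,166)–(320,226), parallel to the caddy. The caddy is still docked with its contents, and the handle runs from (469,92) to (461,254). I'll measure both.

```bash
python3 - <<'E'
from h import *
f="pics/w2.png"
for uv,z in [((320,166),.137),((320,226),.137),((304,95),.01),((302,251),.01),((366,100),.06),((363,257),.06)]: print(uv,onz(f,uv,z).round(4))
g=cv2.cvtColor(cv2.imread(f),cv2.COLOR_BGR2GRAY)
for v in (115,150,185,220,245): print(v,g[v,444:492:2].tolist())
for y in(.215,.118,.02):
  x=.619-(y-.118)*.078
  for dx in(-.007,.007): print(y,dx,proj(f,[x+dx,y,.156]).round(1))
E
```

```text
(320, 166) [0.4856 0.1429 0.137 ]
(320, 226) [0.49   0.0824 0.137 ]
(304, 95) [0.459  0.2202 0.01  ]
(302, 251) [ 0.4693 -0.0013  0.01  ]
(366, 100) [0.5345 0.2147 0.06  ]
(363, 257) [0.552  0.0177 0.06  ]
115 [207, 207, 207, 201, 108, 71, 73, 72, 106, 156, 191, 195, 195, 195, 195, 164, 77, 70, 71, 72, 70, 76, 157, 167]
150 [213, 214, 162, 71, 72, 72, 92, 145, 185, 193, 193, 193, 195, 171, 76, 71, 71, 70, 71, 77, 160, 161, 147, 149]
185 [200, 77, 72, 73, 83, 135, 177, 192, 192, 191, 192, 172, 119, 117, 118, 119, 111, 85, 165, 160, 155, 155, 155, 154]
220 [73, 73, 79, 131, 173, 189, 189, 190, 191, 151, 44, 29, 29, 29, 33, 36, 40, 117, 154, 152, 154, 155, 155, 157]
245 [71, 101, 151, 184, 186, 188, 188, 180, 85, 27, 28, 30, 29, 29, 30, 33, 115, 154, 154, 155, 157, 156, 157, 155]
0.215 -0.007 [463.3  95.9]
0.215 0.007 [478.9  97.4]
0.118 -0.007 [452.8 205.1]
0.118 0.007 [467.3 206.1]
0.02 -0.007 [442.3 298.4]
0.02 0.007 [455.6 299. ]
```

```bash
python3 -m pendant '{"travel":[[0,0.04,0],[0,0.12,0],[0.01,0.22,0],[0.02,0.33,0],[0.03,0.44,0],[0.04,0.54,0],[0.04,0.61,0],[0.04,0.65,0],[0.04,0.66,0],[0.04,0.66,0]],"rot":[[0,0,0],[0,0,0],[0,0,0],[0,0,-0.001],[0,0,-0.002],[0,0,-0.002],[0,0,-0.002],[0,0,-0.002],[0,0,-0.002],[0,0,-0.002]],"gripper":[1,1,1,1,1,1,1,1,1,1]}'; python3 plan.py .6193 .109 .145 94.8
python3 - <<'E'
from h import *
grab("wrist","pics/w3.png")
f="pics/w3.png"
g=cv2.cvtColor(cv2.imread(f),cv2.COLOR_BGR2GRAY)
for y in(.2,.16,.12):
  x=.6193-(y-.109)*.084
  a,b=[proj(f,[x+dx,y,.156]) for dx in(-.007,.007)]; v=int(round((a[1]+b[1])/2)); print(y,a.round(1),b.round(1),v,int(a[0])-12,g[v,int(a[0])-12:int(b[0])+14:2].tolist())
E
```

```text
time_s: 9.37
tcp_pos: [0.6192, 0.1267, 0.2505]
orientation: [-2.127, -2.311, 0.003]
ft_force: [-1.0, 0.3, -0.5]
opening: 0.0922
gripper_force: 0.0
t 9.3667 travel [-0.088 -0.006  0.621] rot [-0.0003  0.0001 -0.0001] tcp [0.6192 0.1267 0.2505] head 94.77 q [-0.46  0.41  0.28  1.63 -0.12  1.13 -0.07]
0.2 [310.  121.7] [326.1 123.1] 122 297 [169, 170, 170, 170, 170, 169, 168, 130, 147, 167, 170, 173, 175, 175, 148, 154, 173, 172, 174, 173, 174, 174]
0.16 [310.3 167.8] [325.8 169.1] 168 298 [221, 181, 168, 168, 169, 170, 142, 136, 165, 168, 172, 174, 174, 153, 155, 172, 171, 172, 172, 173, 172]
0.12 [310.6 210.9] [325.6 212.1] 211 298 [145, 165, 166, 166, 165, 167, 136, 141, 165, 168, 170, 171, 166, 141, 114, 23, 26, 27, 23, 24, 39]
```

View pics/w3.png

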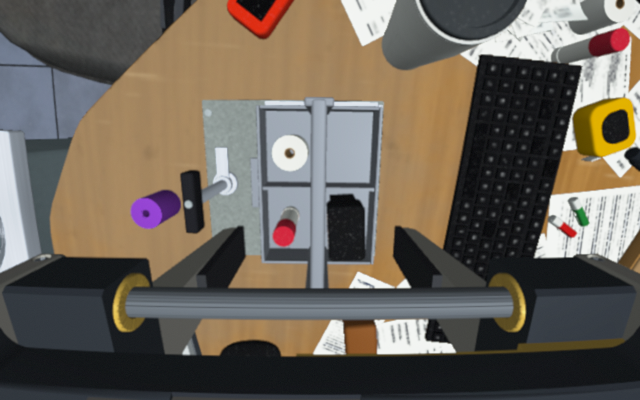

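The handle is centred within 1 px of the prediction (310–326) and the catch is open. I'll descend and grip.

```bash
python3 -m pendant '{"travel":[[-0.04,0,0.05],[-0.08,0,0.13],[-0.088,-0.005,0.23],[-0.088,-0.005,0.33],[-0.088,-0.005,0.43],[-0.088,-0.005,0.52],[-0.088,-0.005,0.58],[-0.088,-0.005,0.61],[-0.088,-0.005,0.62],[-0.088,-0.005,0.62]],"rot":[[0,0,0],[0,0,0],[0,0,0],[0,0,0],[0,0,0],[0,0,0],[0,0,0],[0,0,0],[0,0,0],[0,0,0]],"gripper":[1,1,1,1,1,1,1,1,1,1]}'; python3 plan.py .6193 .109 .145 94.8
python3 -m pendant '{"travel":[[0,0,0],[0,0,0],[0,0,0],[0,0,0],[0,0,0],[0,0,0],[0,0,0],[0,0,0],[0,0,0],[0,0,0]],"rot":[[0,0,0],[0,0,0],[0,0,0],[0,0,0],[0,0,0],[0,0,0],[0,0,0],[0,0,0],[0,0,0],[0,0,0]],"gripper":[0,0,0,0,0,0,0,0,0,0]}' 55
python3 -m pendant '{"travel":[[0,0,0],[0,0,0],[0,0,0],[0,0,0],[0,0,0],[0,0,0],[0,0,0],[0,0,0]],"rot":[[0,0,0],[0,0,0],[0,0,0],[0,0,0],[0,0,0],[0,0,0],[0,0,0],[0,0,0]],"gripper":[0,0,0,0,0,0,0,0]}' 55; python3 plan.py .6193 .109 .145 94.8
```

```text
time_s: 10.25
tcp_pos: [0.6198, 0.1093, 0.1277]
orientation: [2.127, 2.312, 0.0]
ft_force: [0.7, 0.5, 0.1]
opening: 0.0919
gripper_force: 0.0
t 10.25 travel [-0.001 -0.002  0.007] rot [ 0.  0. -0.] tcp [0.6198 0.1093 0.1277] head 94.78 q [-0.42  0.53  0.26  1.74 -0.17  0.89 -0.01]
time_s: 11.08
tcp_pos: [0.6198, 0.1094, 0.1276]
orientation: [-2.127, -2.312, 0.0]
ft_force: [-0.2, 0.2, -0.3]
opening: 0.0272
gripper_force: 0.0
time_s: 11.75
tcp_pos: [0.6193, 0.1094, 0.1274]
orientation: [-2.126, -2.312, 0.001]
ft_force: [-3.2, -0.4, 0.6]
opening: 0.0133
gripper_force: 55.0
t 11.75 travel [-0.002 -0.     0.006] rot [-0.0002  0.     -0.    ] tcp [0.6193 0.1094 0.1274] head 94.8 q [-0.42  0.53  0.26  1.74 -0.17  0.89 -0.01]
```

Gripped at 55 N. First I'll do a small 2 cm lift to check the load and balance.

```bash
python3 -m pendant '{"travel":[[0,0,-0.005],[0,0,-0.015],[0,0,-0.03],[0,0,-0.045],[0,0,-0.06],[0,0,-0.075],[0,0,-0.09],[0,0,-0.1],[0,0,-0.1],[0,0,-0.1]],"rot":[[0,0,0],[0,0,0],[0,0,0],[0,0,0],[0,0,0],[0,0,0],[0,0,0],[0,0,0],[0,0,0],[0,0,0]],"gripper":[0,0,0,0,0,0,0,0,0,0]}'; python3 - <<'E'
from h import *
o=get_obs();print(o["ft_force"],o["wrist_torque"])
grab("side","pics/s4.png")
a=cv2.imread("pics/side0.png")[130:270,240:380];b=cv2.imread("pics/s4.png")[130:270,240:380]
cv2.imwrite("pics/c4.png",cv2.resize(np.hstack([a,b]),(800,400),interpolation=cv2.INTER_CUBIC))
E
```

```text
time_s: 12.58
tcp_pos: [0.6199, 0.1095, 0.1478]
orientation: [2.127, 2.312, 0.001]
ft_force: [-0.7, 0.1, -5.0]
opening: 0.0137
gripper_force: 55.0
[-0.69286149  0.05866796 -4.99561543] [-0.13330692  0.06732345  0.00460563]
```

View pics/c4.png

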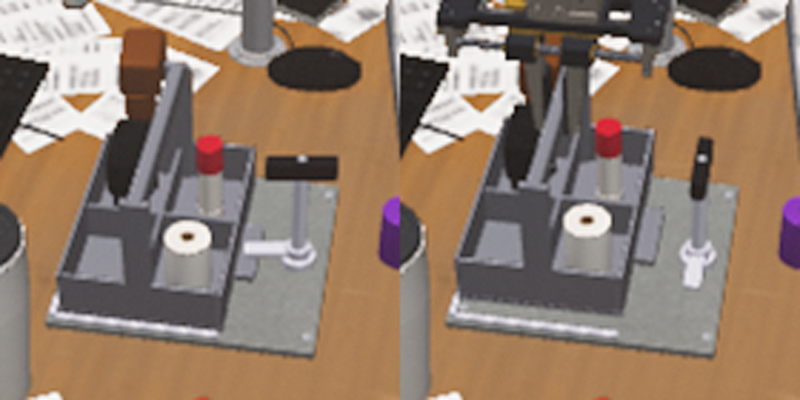

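The caddy is raised 2 cm and level, with the catch open and all three contents in it. I'll continue up 9.5 cm.

```bash
python3 -m pendant '{"travel":[[0,0,-0.01],[0,0,-0.04],[0,0,-0.09],[0,0,-0.15],[0,0,-0.22],[0,0,-0.29],[0,0,-0.36],[0,0,-0.42],[0,0,-0.46],[0,0,-0.475]],"rot":[[0,0,0],[0,0,0],[0,0,0],[0,0,0],[0,0,0],[0,0,0],[0,0,0],[0,0,0],[0,0,0],[0,0,0]],"gripper":[0,0,0,0,0,0,0,0,0,0]}'>/dev/null;  python3 -m pendant '{"travel":[[0,0,0],[0,0,0],[0,0,0],[0,0,0],[0,0,0],[0,0,0],[0,0,0],[0,0,0],[0,0,0],[0,0,0]],"rot":[[0,0,0],[0,0,0],[0,0,0],[0,0,0],[0,0,0],[0,0,0],[0,0,0],[0,0,0],[0,0,0],[0,0,0]],"gripper":[0,0,0,0,0,0,0,0,0,0]}'; python3 - <<'E'
from h import *
o=get_obs();print(o["ft_force"],o["wrist_torque"],abs(o["qd"]).max())
grab("side","pics/s5.png")
b=cv2.imread("pics/s5.png")[60:270,230:440]
cv2.imwrite("pics/c5.png",cv2.resize(b,(600,600),interpolation=cv2.INTER_CUBIC))
# expected pixels if level: wall-top corners and handle ends
c=np.array([.6185,.119,o["tcp_pos"][2]+.0187-.135]);M=R.from_euler("z",.084).as_matrix()
for P in [(-.075,.101,.05),(-.075,-.101,.05),(.075,.101,.05),(-.075,.101,0),(.075,.101,0),(-.075,-.101,0),(0,.101,.146)]: print(P,((proj("pics/s5.png",c+M@P)-[230,60])*600/210).round(0))
E
```

```text
time_s: 14.3
tcp_pos: [0.6198, 0.1095, 0.2426]
orientation: [2.127, 2.312, 0.0]
ft_force: [-0.8, 0.3, -6.4]
opening: 0.0135
gripper_force: 55.0
[-0.75327407  0.33986971 -6.39279897] [-0.07267432  0.11634081  0.02225764] 0.0031027803673721955
(-0.075, 0.101, 0.05) [251. 395.]
(-0.075, -0.101, 0.05) [283. 248.]
(0.075, 0.101, 0.05) [ 72. 377.]
(-0.075, 0.101, 0) [251. 438.]
(0.075, 0.101, 0) [ 77. 421.]
(-0.075, -0.101, 0) [283. 291.]
(0, 0.101, 0.146) [155. 294.]
```

View pics/c5.png

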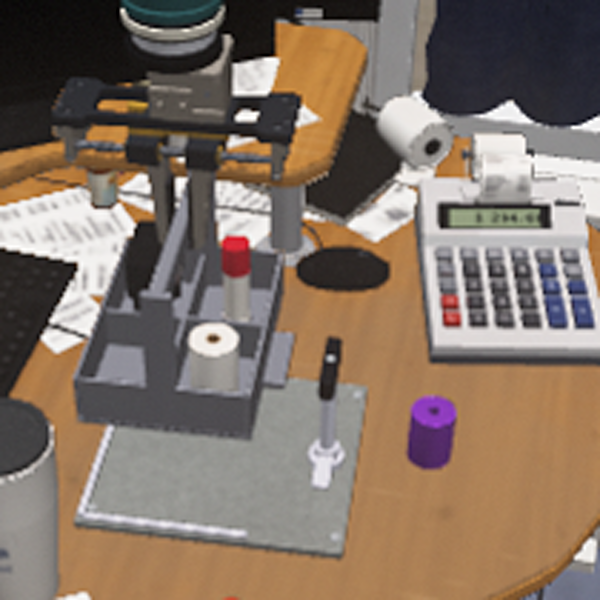

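The caddy hangs level over the dock with its contents in it. Its corners match the level prediction within about 4 crop pixels, underside at about 12.6 cm, and the catch is open.

```bash
python3 -c "
from cell import job
print(job.hand_in())"
```

```text
the job is handed in; nothing more can be done
None
```

I turned the catch open and left it parallel to the caddy's long side, and the arm is holding the caddy level and still about 12.6 cm above the desk over its dock, all three items in it and no bystander touched; the job is handed in, but no verdict came back.

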